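# Park the wheel balancer's centring cones

### The job

Take the stack of wheel-balancer centring cones apart from the top down, one cone at a time, and stand each upright in the middle of the round pad of its own colour before taking the next. Set the cones down without dropping or tipping them, and leave the steel socket and the white-capped jar where they are.

Things in the scene. Friction and masses are not known exactly. Their poses are not given: they have to be found in the camera images.
- cone_red: red centring cone (smallest, top of stack): round red foot 60 mm across, sloping up from its 8 mm high rim to an upright steel neck 36 mm across that runs from 18 mm to the flat top at 50 mm; grip the neck. About 160 g. Origin: centre of the flat underside, z up; yaw is free. At the start each cone rests loose on the top of the next, within 3 mm of its centre.
- cone_green: green centring cone (second from top): round green foot 78 mm across, sloping up from its 8 mm high rim to an upright steel neck 46 mm across that runs from 18 mm to the flat top at 50 mm; grip the neck. About 280 g. Origin: centre of the flat underside, z up; yaw is free. At the start each cone rests loose on the top of the next, within 3 mm of its centre.
- cone_yellow: yellow centring cone (third from top): round yellow foot 96 mm across, sloping up from its 8 mm high rim to an upright steel neck 54 mm across that runs from 18 mm to the flat top at 50 mm; grip the neck. About 420 g. Origin: centre of the flat underside, z up; yaw is free. At the start each cone rests loose on the top of the next, within 3 mm of its centre.
- cone_blue: blue centring cone (largest, bottom of stack, on the table): round blue foot 116 mm across, sloping up from its 8 mm high rim to an upright steel neck 60 mm across that runs from 18 mm to the flat top at 50 mm; grip the neck. About 600 g. Origin: centre of the flat underside, z up; yaw is free. At the start each cone rests loose on the top of the next, within 3 mm of its centre.
- pad_red: red parking pad, a fixed flat round disc 84 mm in diameter, 5 mm thick, black rubber edge with a red top; no rim or recess. Origin: centre of its underside, on the table; its top is 5 mm above that.
- pad_green: green parking pad, a fixed flat round disc 102 mm in diameter, 5 mm thick, black rubber edge with a green top; no rim or recess. Origin: centre of its underside, on the table; its top is 5 mm above that.
- pad_yellow: yellow parking pad, a fixed flat round disc 120 mm in diameter, 5 mm thick, black rubber edge with a yellow top; no rim or recess. Origin: centre of its underside, on the table; its top is 5 mm above that.
- pad_blue: blue parking pad, a fixed flat round disc 140 mm in diameter, 5 mm thick, black rubber edge with a blue top; no rim or recess. Origin: centre of its underside, on the table; its top is 5 mm above that.
- socket: bystander: small loose upright steel wheel socket with a black band, 28 mm in diameter, 38 mm high; origin: centre of its underside. Not to be moved.
- jar: bystander: small loose amber jar with a white cap, 44 mm in diameter, 55 mm high; origin: centre of its underside. Not to be moved.
Mind the look-alikes: they are no part of the job. Leave any pink look-alike of the pad_yellow alone. There is more than one size of the cone_green; the one meant has the size given above.

How it is judged (in metres and radians):
On the way, in this order (a step that is already met when the one before it is completed fails the run):
1. the red cone stands released on the red pad, the larger cones still stacked (horizontal distance between cone_red and pad_red below 0.012 m and z of cone_red in the frame of pad_red between 0.003 and 0.008 m and angle between cone_red's own z axis and vertical below 0.06 rad and linear speed of cone_red below 0.02 m/s and contact force between the fingers and cone_red below 0.1 N and horizontal distance between cone_green and cone_yellow below 0.025 m and z of cone_green in the frame of cone_yellow above 0.045 m and horizontal distance between cone_yellow and cone_blue below 0.025 m and z of cone_yellow in the frame of cone_blue above 0.045 m and distance of cone_blue from where it was at the start of the episode below 0.03 m), for 0.2 s.
2. the green cone stands released on the green pad, the larger cones still stacked (horizontal distance between cone_green and pad_green below 0.012 m and z of cone_green in the frame of pad_green between 0.003 and 0.008 m and angle between cone_green's own z axis and vertical below 0.06 rad and linear speed of cone_green below 0.02 m/s and contact force between the fingers and cone_green below 0.1 N and horizontal distance between cone_yellow and cone_blue below 0.025 m and z of cone_yellow in the frame of cone_blue above 0.045 m and distance of cone_blue from where it was at the start of the episode below 0.03 m), for 0.2 s.
3. the yellow cone stands released on the yellow pad, the blue cone not yet taken (horizontal distance between cone_yellow and pad_yellow below 0.012 m and z of cone_yellow in the frame of pad_yellow between 0.003 and 0.008 m and angle between cone_yellow's own z axis and vertical below 0.06 rad and linear speed of cone_yellow below 0.02 m/s and contact force between the fingers and cone_yellow below 0.1 N and distance of cone_blue from where it was at the start of the episode below 0.03 m), for 0.2 s.
4. the blue cone stands released on the blue pad (horizontal distance between cone_blue and pad_blue below 0.012 m and z of cone_blue in the frame of pad_blue between 0.003 and 0.008 m and angle between cone_blue's own z axis and vertical below 0.06 rad and linear speed of cone_blue below 0.02 m/s and contact force between the fingers and cone_blue below 0.1 N), for 0.2 s.
At the end, for the whole second after the job is handed in: Each of the four cones stands upright (within 0.06 rad), released and at rest on the pad of its own colour, its centre within 12 mm of the pad's centre; the socket and the jar are within 15 mm of where they were (all of step 4 and horizontal distance between cone_red and pad_red below 0.012 m and z of cone_red in the frame of pad_red between 0.003 and 0.008 m and angle between each of cone_red, cone_green, cone_yellow's own z axis and vertical below 0.06 rad and linear speed of each of cone_red, cone_green, cone_yellow below 0.02 m/s and contact force between the fingers and cone_red below 0.1 N and horizontal distance between cone_green and pad_green below 0.012 m and z of cone_green in the frame of pad_green between 0.003 and 0.008 m and contact force between the fingers and cone_green below 0.1 N and horizontal distance between cone_yellow and pad_yellow below 0.012 m and z of cone_yellow in the frame of pad_yellow between 0.003 and 0.008 m and contact force between the fingers and cone_yellow below 0.1 N and distance of each of socket, jar from where it was at the start of the episode below 0.015 m); the robot touches nothing.
It fails at once if a cone is tipped over (leans by more than 0.5 rad) (angle between any of cone_red, cone_green, cone_yellow, cone_blue's own z axis and vertical above 0.5 rad).
It fails at once if a cone is let fall (free of the fingers and faster than 0.5 m/s: a drop of over 1 cm) ((linear speed of cone_red above 0.5 m/s and contact force between the fingers and cone_red below 0.05 N) or (linear speed of cone_green above 0.5 m/s and contact force between the fingers and cone_green below 0.05 N) or (linear speed of cone_yellow above 0.5 m/s and contact force between the fingers and cone_yellow below 0.05 N) or (linear speed of cone_blue above 0.5 m/s and contact force between the fingers and cone_blue below 0.05 N)).
It fails at once if the socket is moved by more than 15 mm or knocked over (distance of socket from where it was at the start of the episode above 0.015 m or angle between socket's own z axis and vertical above 0.4 rad).
It fails at once if the jar is moved by more than 15 mm or knocked over (distance of jar from where it was at the start of the episode above 0.015 m or angle between jar's own z axis and vertical above 0.4 rad).
It also fails if it takes over 141 s, if anything falls off the work surface, if the arm or the gripper's body presses on something with over 40 N, if the wrist force passes 120 N, or if a joint passes its speed limit or range.

### The arm

A 6-joint arm with a two-finger parallel gripper is mounted at the origin on the work surface. World frame = base frame: x ahead of the robot, y to its left, z up, the work surface at z = 0. Lengths are in mm, angles in rad, forces in N, time in s.
With the tool pointing down it reaches from about 275 to 750 mm from the base axis. Payload 10.2 kg.
Tool frame: the origin (TCP) lies on the centre line of the jaws, within the pads' length; the fingertips stand 8 mm ahead of it and the grasp point (between the pads) lies 11 mm behind it (robot.nose_length is the distance from the TCP to the fingertips, in mm); z points along the fingers, y is the direction in which the jaws open and shut (so a half turn about z gives the same grasp; the last joint's range is limited). The gripper opens to 85 mm and grips with 20 to 120 N. Pads are 22 mm wide; open, the fingers measure 114 mm over their backs; the gripper's body (76 mm by 85 mm) begins 54 mm behind the grasp point. The pads swing forward as they close: fully open they stand 13 mm farther back than shut.
Start: joints at [-1.549, 0.313, 1.498, -0, 1.331, -0.223], TCP at [127.227, -509.357, 239.294] pointing down, gripper open.
Joint ranges: [-2.94, 2.94], [-0.97, 2.17], [0.19, 2.56], [-1.23, 4.37], [0.02, 3.11], [-2.88, 2.88]. Speed limits (rad/s): [2.39, 2.39, 3.01, 3.14, 3.14, 3.14].

### API

Orientations are given as [roll, pitch, yaw] about the fixed x, y, z axes, in that order (R = Rz(yaw) Ry(pitch) Rx(roll)).
In Python, from cell import robot gives the robot as it stands.
- The arm moves only by the tool arm_command, never from a script. Its argument "series" is a list of rows, each an object with "delta_rot": the turn, a rotation vector about the world's x, y, z in rad, a list of three; "dp": the shift along the world's x, y, z in mm, a list of three; "jaw": the closure, from -1 (fully open) to 1 (shut). A call has 1 to 20 rows; each row is the pose to reach, as a shift and turn from the pose commanded when the call began; what a row does not reach only later rows make up. A row lasts 1/8 s, in which the tool goes at most 62.5 mm and 10.7 degrees, less where a joint would pass 70% of its speed; a pose out of reach is approached as far as the arm can. A call with a gripper value outside its range is refused whole. The fingers move at their own pace and stop on an object; "grip_force" is the grip in N (left out, the last holds). Time passes only in rows, so rows that repeat a pose let the fingers close. It gives the time, the measured TCP pose, the force and the opening at its end, in the units of the state.
- robot.read_state(): the state, without advancing time (a new reading comes with each control period).
- robot.camera(name): name is "scene" or "top" or "wrist"; returns the picture (420x560x3 uint8, red, green, blue); there is no depth.
- robot.camera_info(name): a dict with "vertical_fov" (degrees; the focal length in pixels is half the picture's height over the tangent of half this angle, whatever the lens; pixels are square), "cx", "cy" (the principal point, pixels), "k1" (the pictures are not rectified: a ray, as slopes to the right and down, at radius r is drawn at 1 + k1 r^2 times it, then the intrinsics apply), "R" (3x3) and "t" (3): a world point X has camera coordinates R X + t. Camera axes: x right, y down, z forward; pixel columns grow to the right and rows downward; lengths in mm; the calibration is good to about 2 mm. A picture is of the moment at which its call begins: read the wrist's pose just before it. camera_info takes no time and is no camera call; for the wrist camera it gives the pose at the moment of the call.
- robot.finish_job(): hands the job in, once; it reports no verdict.
The state is a dict: "clock": time; "joints": joint angles; "qvel": joint speeds; "joint_torque": joint torques, N m; "tool_pos": TCP position; "tcp_rot": TCP orientation; "contact_force": force on the tool from outside, world axes, zero at the start; "torque": the same for the moment, N m; "width": finger opening in mm.
Only numpy, scipy, OpenCV 4.12 (cv2) and the standard library are available. Lean on these libraries where they do the work, as an engineer would, in place of code of your own. Each camera call takes 0.05 s, during which the arm holds its last target.

## Working session

There is one attempt and no reset: what is moved stays moved. The work goes in short steps, Python scripts to look and compute and a tool call to move; the robot and the scene stay as the last step left them, time stands still between calls to the robot, and variables do not carry over. Pictures are saved under pics/ and viewed, and the job is handed in when it is done.

Besides the shell and the picture viewer there is one more tool, called in YAML: its name, and indented under it one key for each argument. arm_command: Moves the arm, as the interface text tells. Its arguments: {"type":"object","properties":{"series":{"type":"array","items":{"type":"object","properties":{"delta_rot":{"type":"array","items":{"type":"number"}},"dp":{"type":"array","items":{"type":"number"}},"jaw":{"type":"number"}}}},"grip_force":{"type":"number"}},"required":["series"]}

```bash
mkdir -p pics; ls; python3 - <<'E'
from cell import robot
import cv2
print(robot.read_state())
for n in("scene","top","wrist"):
    i=robot.camera_info(n); print(n,i)
    cv2.imwrite(f"pics/a_{n}.png",robot.camera(n)[:,:,::-1])
E
```

```text
pics
{'clock': 0.0, 'joints': array([-1.54939922e+00,  3.13468995e-01,  1.49842970e+00, -5.41879286e-06,
        1.33099874e+00, -2.23422590e-01]), 'qvel': array([ 7.92793375e-04, -5.66244743e-04,  1.92462941e-04, -1.73788195e-03,
       -9.63663293e-05,  2.01827457e-04]), 'joint_torque': array([-5.06911801e-04, -4.12264538e+01, -2.59743959e+01, -2.84055577e-04,
        4.05236904e-03, -1.99919850e-05]), 'tool_pos': array([ 127.22029141, -509.10161653,  238.72812761]), 'tcp_rot': array([-3.14031914e+00, -2.83966563e-04,  2.44820808e-01]), 'contact_force': array([0.78709423, 0.42668844, 0.59853409]), 'torque': array([0.02199612, 0.0087927 , 0.02289918]), 'width': 85.43557636498025}
scene {'vertical_fov': 48.8044813564273, 'cx': 279.8232952914685, 'cy': 209.3238104659691, 'k1': -0.013685213166303981, 'R': array([[ 0.8020859 ,  0.59696056, -0.01721342],
       [ 0.30601065, -0.43557105, -0.84654318],
       [-0.51285055,  0.67373285, -0.53204168]]), 't': array([-439.28252973,  -58.37750001, 1409.99271229])}
top {'vertical_fov': 44.55475820029148, 'cx': 274.0872707905835, 'cy': 221.26402083316975, 'k1': -0.08109761576133437, 'R': array([[ 0.121365  , -0.99259912,  0.00418688],
       [-0.97095348, -0.11959253, -0.20723649],
       [ 0.20620347,  0.02108599, -0.97828192]]), 't': array([ -33.34321034,  551.2931896 , 1267.08283756])}
wrist {'vertical_fov': 67.49817867545666, 'cx': 279.81912526909724, 'cy': 213.62934597419817, 'k1': -0.05008420645727353, 'R': array([[ 2.43041388e-01, -9.70015917e-01, -6.45131188e-05],
       [-9.25934598e-01, -2.32016457e-01,  2.98015911e-01],
       [-2.89095146e-01, -7.23704659e-02, -9.54560900e-01]]), 't': array([-524.53042242,  -41.29919337,  378.18272106])}
```

View pics/a_scene.png

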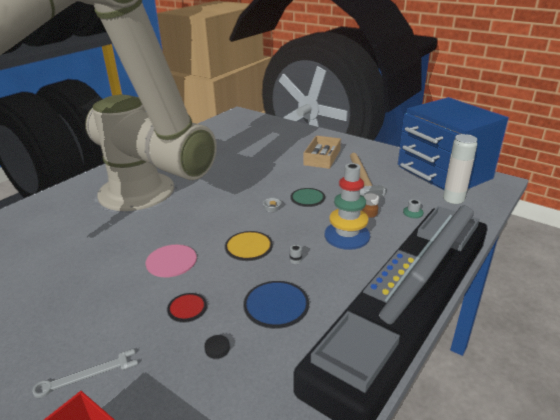

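View pics/a_top.png

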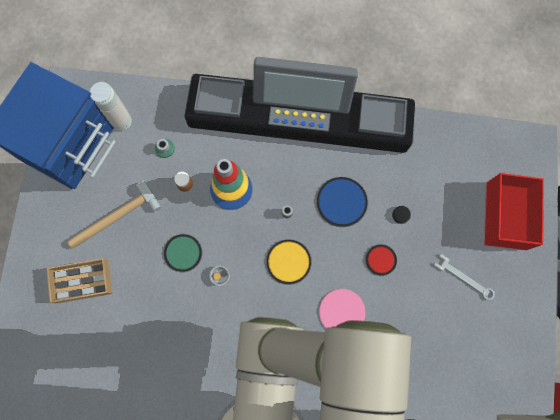

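View pics/a_wrist.png

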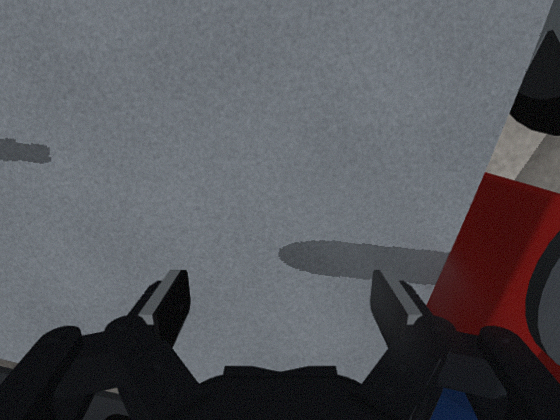

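The top view shows the stack at (230,185), with the red pad at (381,260), green at (183,252), yellow at (289,261) and blue at (342,201). The pink look-alike is at (342,311), the socket at (287,211), the jar at (183,181) and the small green cone at (165,147). Next I'll measure these.

```bash
cat > h.py <<'E'
import numpy as np, cv2
from cell import robot
HSV={'red':[(0,8),(172,180)],'green':[(65,95)],'yellow':[(18,30)],'blue':[(102,122)]}
PADD={'red':84,'green':102,'yellow':120,'blue':140}
def K(i,h=420):
    f=h/2/np.tan(np.radians(i['vertical_fov'])/2); return f
def rays(i,px):
    px=np.atleast_2d(np.asarray(px,float)); f=K(i)
    d=(px-[i['cx'],i['cy']])/f
    u=d.copy()
    for _ in range(30): u=d/(1+i['k1']*(u**2).sum(1,keepdims=True))
    R=np.array(i['R']);t=np.array(i['t'])
    return -R.T@t, np.c_[u,np.ones(len(u))]@R
def cast(i,px,z):
    c,d=rays(i,px); s=(z-c[2])/d[:,2]; return (c+d*s[:,None])[:,:2]
def proj(i,X):
    X=np.atleast_2d(np.asarray(X,float)); p=X@np.array(i['R']).T+np.array(i['t']); u=p[:,:2]/p[:,2:]
    u=u*(1+i['k1']*(u**2).sum(1,keepdims=True)); return u*K(i)+[i['cx'],i['cy']]
def mask(img,col,smin=100,vmin=40):
    h=cv2.cvtColor(img,cv2.COLOR_RGB2HSV); m=np.zeros(h.shape[:2],np.uint8)
    for a,b in HSV[col]: m|=cv2.inRange(h,(a,smin,vmin),(b,255,255))
    return m
def blobs(m,amin=60):
    cs,_=cv2.findContours(m,cv2.RETR_EXTERNAL,cv2.CHAIN_APPROX_NONE)
    return [c[:,0,:] for c in cs if cv2.contourArea(c)>amin]
def circ(P):
    A=np.c_[2*P,np.ones(len(P))]; w=np.ones(len(P))
    for _ in range(20):
        s=np.linalg.lstsq(A*w[:,None],(P**2).sum(1)*w,rcond=None)[0]
        r=np.sqrt(s[2]+s[0]**2+s[1]**2); e=np.abs(np.hypot(*(P-s[:2]).T)-r); w=1/np.sqrt(1+(e/1.0)**2)
    return s[:2],r,np.median(e)
E
python3 - <<'E'
from h import *
for n in('top','scene'):
    i=robot.camera_info(n); img=cv2.imread(f'pics/a_{n}.png')[:,:,::-1].copy()
    for c in HSV:
        for b in blobs(mask(img,c)):
            ce,r,e=circ(cast(i,b,5)); 
            if r<120: print(n,c,b.mean(0).round(),'ctr',ce.round(1),'d',round(2*r,1),round(e,2))
E
```

```text
top red [557. 397.] ctr [ 187.3 -749. ] d 52.2 9.4
top red [381. 259.] ctr [ 494.5 -259.6] d 70.4 0.61
top red [514. 212.] ctr [ 672.5 -621.2] d 214.0 7.64
top red [226. 173.] ctr [684.6 184.6] d 64.3 1.01
top green [181. 251.] ctr [448.4 268. ] d 80.5 1.0
top green [231. 183.] ctr [668.1 172.2] d 65.8 2.93
top yellow [288. 261.] ctr [459.9 -14.8] d 106.9 0.51
top yellow [231. 188.] ctr [653.9 169. ] d 96.6 1.12
top blue [342. 201.] ctr [ 640.9 -140.6] d 125.3 0.65
top blue [233. 196.] ctr [638.3 163.8] d 111.6 1.22
top blue [ 91. 148.] ctr [708.6 576.6] d 62.1 11.65
scene red [ 79. 412.] ctr [ 538.9 -548.1] d 82.3 7.96
scene red [186. 306.] ctr [ 497.2 -261.7] d 71.3 0.61
scene red [543. 201.] ctr [1016.4  621.5] d 63.2 8.42
scene red [554. 193.] ctr [1027.2  689.9] d 42.8 2.14
scene red [535. 188.] ctr [979.7 690.1] d 49.1 2.39
scene red [351. 184.] ctr [520.7 399.4] d 74.2 2.55
scene red [546. 181.] ctr [993.1 761.5] d 66.8 6.41
scene red [513. 172.] ctr [900.3 760.4] d 74.5 9.66
scene red [534. 167.] ctr [946.  839.1] d 81.2 8.58
scene red [506. 160.] ctr [859.8 838.7] d 57.3 2.9
[... 1340 characters left out ...]
 ctr [ 687.  2313.3] d 227.2 9.19
scene red [505.  53.] ctr [ 486.5 2306.8] d 219.8 9.14
scene red [467.  49.] ctr [ 262.9 2303.8] d 228.0 12.91
scene red [555.  46.] ctr [ 700.6 2668.7] d 223.7 25.5
scene red [441.  45.] ctr [  62.8 2290. ] d 227.7 9.96
scene red [272.  43.] ctr [-823.9 1766.3] d 144.6 18.2
scene red [283.  35.] ctr [-916.2 1993.9] d 170.9 21.27
scene red [318.  29.] ctr [-840.7 2286.3] d 205.0 11.46
scene red [294.  27.] ctr [-1034.7  2275. ] d 233.3 25.06
scene yellow [248. 245.] ctr [463.  -17.9] d 107.0 0.75
scene yellow [348. 221.] ctr [610.7 224. ] d 101.5 1.76
scene blue [276. 303.] ctr [ 643.3 -142.7] d 124.9 0.65
scene blue [347. 238.] ctr [643.1 158.6] d 113.1 1.5
```

```bash
python3 - <<'E'
from h import *
print(robot.nose_length)
print(vars(robot) if hasattr(robot,'__dict__') else '')
w=robot.camera_info('wrist'); print('wristcam pos',-np.array(w['R']).T@w['t'],'axis',np.array(w['R'])[2])
i=robot.camera_info('top')
for n,p,z in[('socket',(287,211),38),('jar',(183,178),55),('redtop',(224,166),200),('cap',(401,214),5),('smallgreen',(165,146),30),('hammerhead',(149,196),10),('glass',(219,275),10),('consoleedge',(300,127),30)]:
    print(n,cast(i,p,z).round(0))
j=robot.camera_info('scene')
for n,p,z in[('socket',(296,247),38),('jar',(373,199),55),('redtop',(351,167),200)]: print('scene',n,cast(j,p,z).round(0))
for n in('top','scene'):
    i=robot.camera_info(n); img=cv2.imread(f'pics/a_{n}.png')[:,:,::-1].copy()
    for b in blobs(mask(img,'green',70,25)):
        ce,r,e=circ(cast(i,b,5)); print(n,b.mean(0).round(),ce.round(1),round(2*r,1),round(e,2))
E
```

```text
8.0
{}
wristcam pos [ 198.57335107 -491.03077377  373.34964632] axis [-0.28909128 -0.07254921 -0.9545485 ]
socket [[587.   4.]]
jar [[638. 287.]]
redtop [[639. 164.]]
cap [[ 625. -304.]]
smallgreen [[730. 357.]]
hammerhead [[589. 381.]]
glass [[401. 161.]]
consoleedge [[829.  -4.]]
scene socket [[592.   5.]]
scene jar [[651. 280.]]
scene redtop [[643. 156.]]
top [182. 252.] [448.9 267.7] 86.7 0.57
top [229. 182.] [668.7 176.2] 77.2 1.14
top [166. 149.] [731.6 364. ] 50.3 1.11
scene [413. 213.] [737.6 357.1] 49.6 1.64
scene [350. 203.] [569.7 305.5] 86.8 1.96
scene [307. 196.] [451.6 263.6] 83.5 1.17
```

```bash
python3 - <<'E'
import cv2
a=cv2.imread('pics/a_top.png')[110:310,130:330]; b=cv2.imread('pics/a_scene.png')[130:270,240:440]
cv2.imwrite('pics/a_topz.png',cv2.resize(a,(600,600),interpolation=2)); cv2.imwrite('pics/a_scz.png',cv2.resize(b,(800,560),interpolation=2))
E
```

```text
(no output)
```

View pics/a_topz.png

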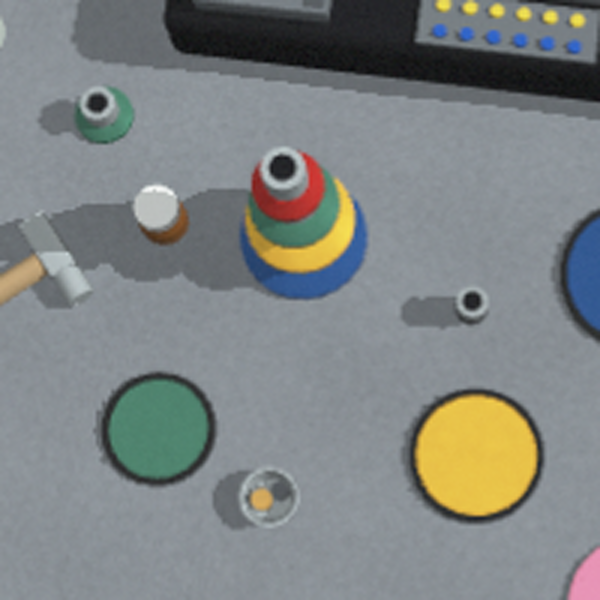

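View pics/a_scz.png

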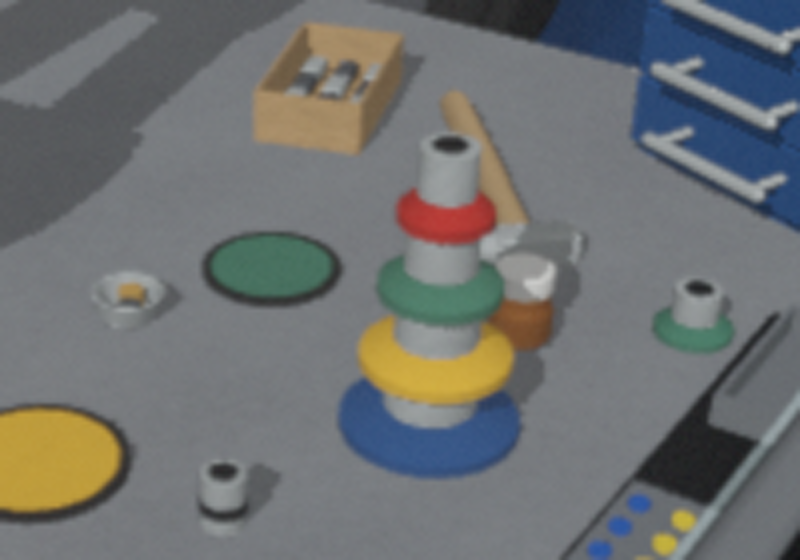

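Both fixed cameras agree to about 3 mm, and the pad circles and stack sizes match the ones given. On the way to the stack I'll take wrist-camera views as a second check.

arm_command:
  series:
    - {"dp": [20,10,60],"delta_rot": [0,0,-0.1],"jaw": -1}
    - {"dp": [60,35,61],"delta_rot": [0,0,-0.245],"jaw": -1}
    - {"dp": [110,65,61],"delta_rot": [0,0,-0.245],"jaw": -1}
    - {"dp": [160,100,61],"delta_rot": [0,0,-0.245],"jaw": -1}
    - {"dp": [210,130,61],"delta_rot": [0,0,-0.245],"jaw": -1}
    - {"dp": [260,160,61],"delta_rot": [0,0,-0.245],"jaw": -1}
    - {"dp": [310,190,61],"delta_rot": [0,0,-0.245],"jaw": -1}
    - {"dp": [360,220,61],"delta_rot": [0,0,-0.245],"jaw": -1}
    - {"dp": [403,249,61],"delta_rot": [0,0,-0.245],"jaw": -1}
    - {"dp": [403,249,61],"delta_rot": [0,0,-0.245],"jaw": -1}
    - {"dp": [403,249,61],"delta_rot": [0,0,-0.245],"jaw": -1}
    - {"dp": [403,249,61],"delta_rot": [0,0,-0.245],"jaw": -1}
  grip_force: 60

```text
clock: 1.65
tool_pos: [529.5, -261.1, 300.4]
tcp_rot: [3.141, 0.0, -0.002]
contact_force: [-1.1, 0.4, 0.2]
width: 85.2
```

```bash
cat > w.py <<'E'
from h import *
import sys
def look(name,zs=None):
    i=robot.camera_info('wrist'); img=robot.camera('wrist'); s=robot.read_state()
    cv2.imwrite(f'pics/{name}.png',img[:,:,::-1])
    print('tcp',s['tool_pos'].round(1),s['tcp_rot'].round(3),'F',s['contact_force'].round(1),'t',round(s['clock'],2),'w',round(s['width'],1))
    return i,img
E
python3 - <<'E'
from w import *
i,img=look('b1')
for c in HSV:
    for b in blobs(mask(img,c,70,30),300):
        ce,r,e=circ(cast(i,b,5)); print(c,b.mean(0).round(),ce.round(1),round(2*r,1),round(e,2))
E
```

```text
tcp [ 529.5 -261.2  300.5] [ 3.141e+00 -0.000e+00 -2.000e-03] F [ 0.4  0.8 -0.1] t 1.7 w 85.3
red [556. 357.] [ 202.5 -799. ] 118.0 5.27
red [280. 196.] [ 493.4 -262.1] 70.9 0.32
red [526.  78.] [ 649.9 -595.5] 177.6 14.22
yellow [114. 220.] [458.8 -17.9] 106.9 0.37
blue [  4. 101.] [634.5 140.7] 82.8 2.87
blue [187.  85.] [ 639.9 -142.9] 126.3 0.27
```

View pics/b1.png

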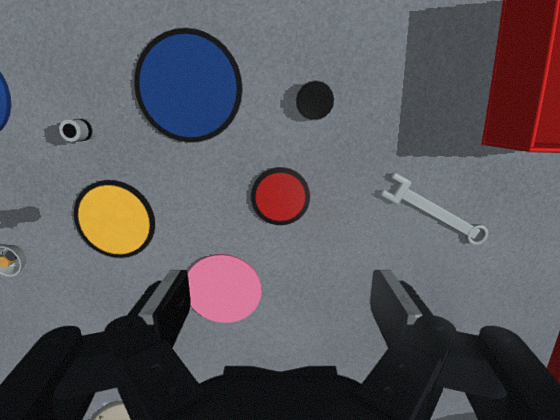

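The wrist view shows the red pad at px (280,196), yellow at (114,220) and blue at (187,85). All three are within 3 mm of the fixed cameras. I'll move over the stack.

arm_command:
  series:
    - {"dp": [10,30,10]}
    - {"dp": [25,80,20]}
    - {"dp": [40,130,20]}
    - {"dp": [50,180,20]}
    - {"dp": [60,230,20]}
    - {"dp": [75,280,20]}
    - {"dp": [90,330,20]}
    - {"dp": [100,380,20]}
    - {"dp": [110,420,20]}
    - {"dp": [110,420,20]}
    - {"dp": [110,420,20]}
    - {"dp": [110,420,20]}

```text
validation failed for argument at $.se...
```

```bash
python3 - <<'E'
from w import *
i,img=look('b2')
for c,z in[('red',158),('green',108),('yellow',58),('blue',8)]:
    for b in blobs(mask(img,c,70,30),300):
        for zz in (5,z):
            ce,r,e=circ(cast(i,b,zz)); print(c,zz,b.mean(0).round(),ce.round(1),round(2*r,1),round(e,2))
E
```

```text
tcp [ 529.6 -261.1  300.5] [ 3.141e+00 -0.000e+00 -2.000e-03] F [0.  0.4 0.9] t 1.75 w 85.4
red 5 [556. 357.] [ 203.  -799.4] 117.8 5.25
red 158 [556. 357.] [ 345.9 -610.9] 80.8 3.1
red 5 [280. 196.] [ 493.4 -262.1] 70.9 0.32
red 158 [280. 196.] [ 532.5 -261.9] 45.6 0.21
red 5 [526.  78.] [ 649.8 -594.6] 177.2 14.24
red 158 [526.  78.] [ 634.8 -477.9] 118.1 8.68
yellow 5 [113. 219.] [458.7 -17.9] 106.8 0.35
yellow 58 [113. 219.] [476.5 -48. ] 93.6 0.31
blue 5 [  4. 101.] [634.7 141. ] 83.3 2.79
blue 8 [  4. 101.] [634.5 138.2] 82.8 2.76
blue 5 [187.  85.] [ 639.8 -142.9] 126.2 0.27
blue 8 [187.  85.] [ 639.6 -143.8] 125.3 0.26
```

View pics/b2.png

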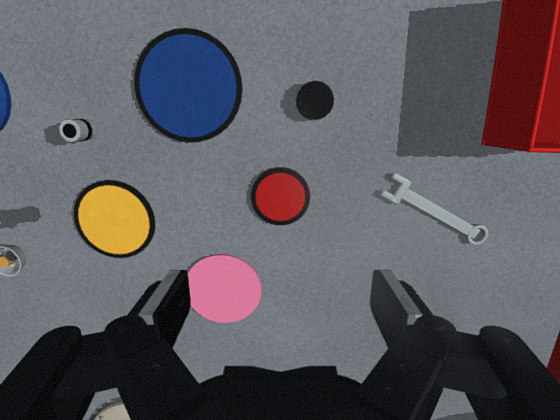

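The call was refused, so the arm didn't move and the view is unchanged. Every row seems to need all its fields, so I'll repeat it with them filled in.

arm_command:
  series:
    - {"dp": [10,30,10],"delta_rot": [0,0,0],"jaw": -1}
    - {"dp": [25,80,20],"delta_rot": [0,0,0],"jaw": -1}
    - {"dp": [40,130,20],"delta_rot": [0,0,0],"jaw": -1}
    - {"dp": [50,180,20],"delta_rot": [0,0,0],"jaw": -1}
    - {"dp": [60,230,20],"delta_rot": [0,0,0],"jaw": -1}
    - {"dp": [75,280,20],"delta_rot": [0,0,0],"jaw": -1}
    - {"dp": [90,330,20],"delta_rot": [0,0,0],"jaw": -1}
    - {"dp": [100,380,20],"delta_rot": [0,0,0],"jaw": -1}
    - {"dp": [110,420,20],"delta_rot": [0,0,0],"jaw": -1}
    - {"dp": [110,420,20],"delta_rot": [0,0,0],"jaw": -1}
    - {"dp": [110,420,20],"delta_rot": [0,0,0],"jaw": -1}
    - {"dp": [110,420,20],"delta_rot": [0,0,0],"jaw": -1}

```text
clock: 3.25
tool_pos: [640.3, 158.3, 320.6]
tcp_rot: [3.141, -0.0, -0.002]
contact_force: [-0.4, 0.1, 0.8]
width: 85.4
```

```bash
python3 - <<'E'
from w import *
i,img=look('b3')
for c,z in[('red',158),('green',108),('yellow',58),('blue',8)]:
    for b in blobs(mask(img,c,70,30),300):
        for zz in (5,z):
            ce,r,e=circ(cast(i,b,zz)); print(c,zz,b.mean(0).round(),ce.round(1),round(2*r,1),round(e,2))
E
```

```text
tcp [640.2 158.4 320.6] [ 3.142e+00 -0.000e+00 -2.000e-03] F [-0.4 -0.6 -0.8] t 3.3 w 85.4
red 5 [536. 259.] [ 493.5 -262.5] 70.9 0.37
red 158 [536. 259.] [ 568.4 -119.6] 46.8 0.24
red 5 [275. 191.] [602.  165.9] 89.1 0.67
red 158 [275. 191.] [640.1 163.2] 58.7 0.48
green 5 [214. 287.] [447.5 264.7] 88.2 0.47
green 108 [214. 287.] [508.5 240.2] 67.9 0.37
green 5 [277. 171.] [618.3 163.2] 96.7 0.76
green 108 [277. 171.] [640.2 162. ] 74.5 0.59
green 5 [134. 104.] [731.9 361.3] 53.1 0.85
green 108 [134. 104.] [727.8 314.7] 40.8 0.63
yellow 5 [386. 275.] [459.  -18.3] 106.0 0.89
yellow 58 [386. 275.] [489.    2.5] 93.5 0.78
yellow 5 [ 69. 263.] [441.3 456.4] 178.9 13.29
yellow 58 [ 69. 263.] [472.6 419.9] 159.2 11.11
yellow 5 [279. 161.] [630.6 161.3] 106.1 0.75
yellow 58 [279. 161.] [640.5 160.9] 93.5 0.66
blue 5 [276. 154.] [637.9 161.6] 115.0 0.69
blue 8 [276. 154.] [638.4 161.6] 114.3 0.69
blue 5 [484. 169.] [ 640.1 -143.1] 126.6 0.32
blue 8 [484. 169.] [ 640.6 -141.1] 125.8 0.32
blue 5 [  3. 149.] [673.  563.3] 62.5 11.51
blue 8 [  3. 149.] [673.3 560.6] 62.1 11.42
blue 5 [ 7. 94.] [747.  536.7] 49.1 4.01
blue 8 [ 7. 94.] [746.8 534.2] 48.7 3.99
```

View pics/b3.png

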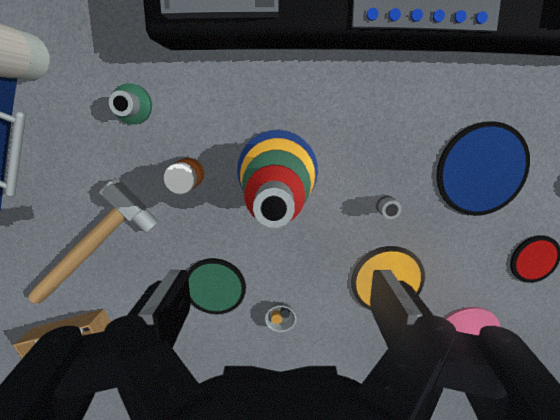

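Looking down from the wrist, the stack axis comes out at about (640,162) at all four foot heights, and the fitted diameters are close to the ones given. I'll go down onto the red neck and close.

arm_command:
  series:
    - {"dp": [0,4,-30],"delta_rot": [0,0,0],"jaw": -1}
    - {"dp": [0,4,-70],"delta_rot": [0,0,0],"jaw": -1}
    - {"dp": [0,4,-105],"delta_rot": [0,0,0],"jaw": -1}
    - {"dp": [0,4,-130],"delta_rot": [0,0,0],"jaw": -1}
    - {"dp": [0,4,-142],"delta_rot": [0,0,0],"jaw": -1}
    - {"dp": [0,4,-142],"delta_rot": [0,0,0],"jaw": -1}
    - {"dp": [0,4,-142],"delta_rot": [0,0,0],"jaw": -1}
  grip_force: 40

```text
clock: 4.18
tool_pos: [640.7, 163.5, 179.7]
tcp_rot: [-3.141, -0.002, -0.0]
contact_force: [0.1, -0.2, 0.4]
width: 85.4
```

```bash
python3 - <<'E'
from w import *
look('c1'); cv2.imwrite('pics/c1s.png',cv2.resize(robot.camera('scene')[110:270,260:440,::-1],(720,640)[:2] if 0 else (675,600)))
E
```

```text
tcp [640.7 163.6 179.6] [-3.141e+00 -2.000e-03 -0.000e+00] F [ 0.8 -0.2 -0.1] t 4.22 w 85.6
```

View pics/c1.png

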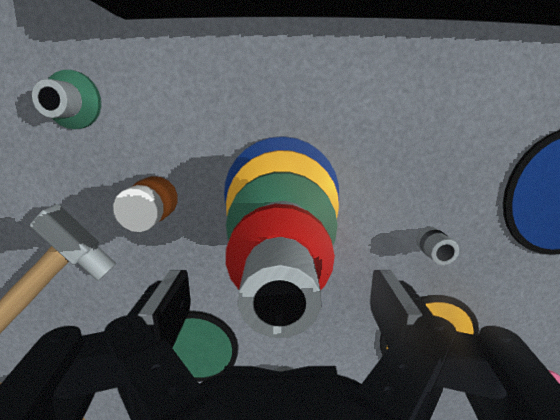

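View pics/c1s.png

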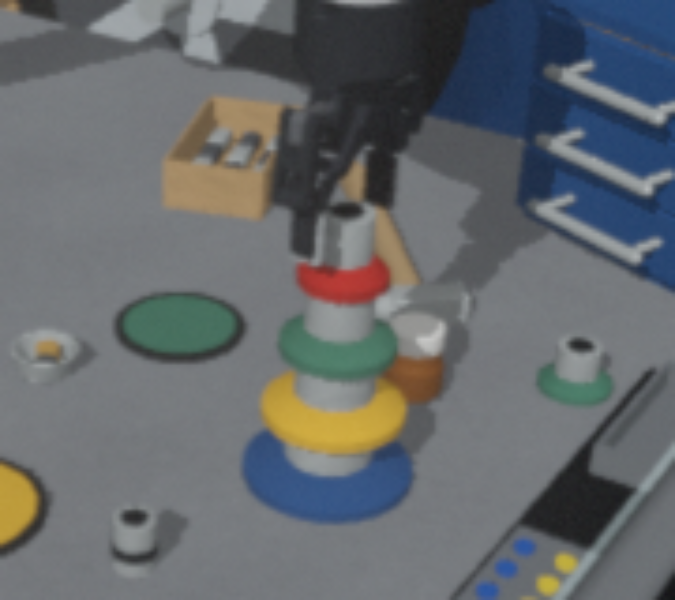

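The fingers straddle the red neck, centred at column 280 in the wrist view. I'll close.

arm_command:
  series:
    - {"dp": [0,0,0],"delta_rot": [0,0,0],"jaw": -0.4}
    - {"dp": [0,0,0],"delta_rot": [0,0,0],"jaw": 0}
    - {"dp": [0,0,0],"delta_rot": [0,0,0],"jaw": 0.1}
    - {"dp": [0,0,0],"delta_rot": [0,0,0],"jaw": 0.2}
    - {"dp": [0,0,0],"delta_rot": [0,0,0],"jaw": 1}
    - {"dp": [0,0,0],"delta_rot": [0,0,0],"jaw": 1}
    - {"dp": [0,0,0],"delta_rot": [0,0,0],"jaw": 1}
    - {"dp": [0,0,0],"delta_rot": [0,0,0],"jaw": 1}
    - {"dp": [0,0,0],"delta_rot": [0,0,0],"jaw": 1}
  grip_force: 40

```text
clock: 5.4
tool_pos: [640.3, 163.7, 178.5]
tcp_rot: [-3.141, -0.0, -0.0]
contact_force: [-0.5, 1.0, 4.1]
width: 33.7
```

```bash
python3 - <<'E'
from w import *
look('c2'); cv2.imwrite('pics/c2s.png',cv2.resize(robot.camera('scene')[110:270,260:440,::-1],(675,600)))
E
```

```text
tcp [640.3 163.7 178.5] [-3.141 -0.    -0.   ] F [ 0.6 -0.6  3.4] t 5.45 w 34.1
```

View pics/c2s.png

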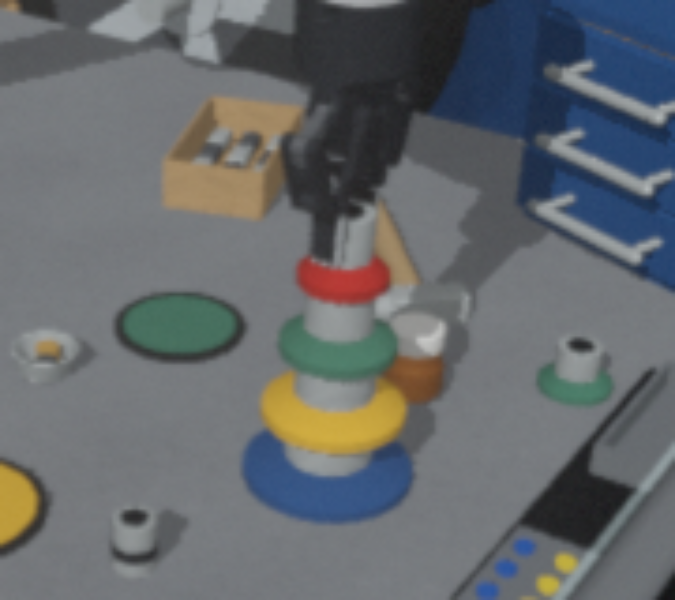

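View pics/c2.png

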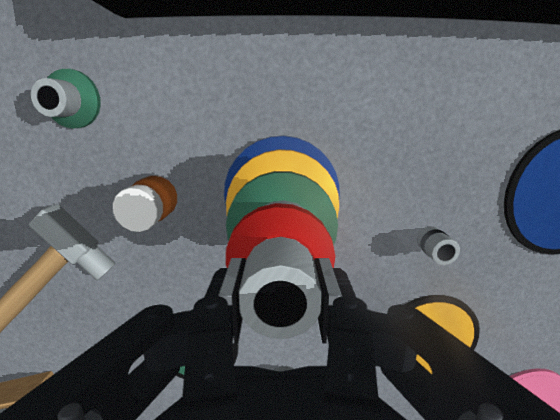

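Red is gripped at width 34, though a few newtons of upward force suggest a fingertip is brushing the foot. I'll lift it gently and carry it to the red pad.

arm_command:
  series:
    - {"dp": [0,0,3],"delta_rot": [0,0,0],"jaw": 1}
    - {"dp": [0,0,8],"delta_rot": [0,0,0],"jaw": 1}
    - {"dp": [0,0,18],"delta_rot": [0,0,0],"jaw": 1}
    - {"dp": [0,0,30],"delta_rot": [0,0,0],"jaw": 1}
    - {"dp": [-3,-10,40],"delta_rot": [0,0,0],"jaw": 1}
    - {"dp": [-12,-35,40],"delta_rot": [0,0,0],"jaw": 1}
    - {"dp": [-26,-75,40],"delta_rot": [0,0,0],"jaw": 1}
    - {"dp": [-41,-120,40],"delta_rot": [0,0,0],"jaw": 1}
    - {"dp": [-57,-165,40],"delta_rot": [0,0,0],"jaw": 1}
    - {"dp": [-73,-210,30],"delta_rot": [0,0,0],"jaw": 1}
    - {"dp": [-88,-255,10],"delta_rot": [0,0,0],"jaw": 1}
    - {"dp": [-104,-300,-10],"delta_rot": [0,0,0],"jaw": 1}
    - {"dp": [-120,-345,-30],"delta_rot": [0,0,0],"jaw": 1}
    - {"dp": [-135,-385,-50],"delta_rot": [0,0,0],"jaw": 1}
    - {"dp": [-144,-415,-75],"delta_rot": [0,0,0],"jaw": 1}
    - {"dp": [-147,-425,-95],"delta_rot": [0,0,0],"jaw": 1}
    - {"dp": [-147,-426,-110],"delta_rot": [0,0,0],"jaw": 1}
    - {"dp": [-147,-426,-120],"delta_rot": [0,0,0],"jaw": 1}
    - {"dp": [-147,-426,-120],"delta_rot": [0,0,0],"jaw": 1}
    - {"dp": [-147,-426,-120],"delta_rot": [0,0,0],"jaw": 1}
  grip_force: 40

```text
clock: 8.0
tool_pos: [493.7, -262.2, 59.0]
tcp_rot: [3.141, -0.001, 0.0]
contact_force: [-0.0, -0.1, -1.6]
width: 34.1
```

```bash
python3 - <<'E'
from w import *
i,_=look('d1'); t=robot.camera('top'); cv2.imwrite('pics/d1t.png',t[:,:,::-1]);s=robot.camera('scene'); cv2.imwrite('pics/d1s.png',s[:,:,::-1])
E
```

```text
tcp [ 493.7 -262.3   59. ] [ 3.141e+00 -1.000e-03  0.000e+00] F [-0.2  0.  -2.1] t 8.05 w 33.8
```

View pics/d1.png

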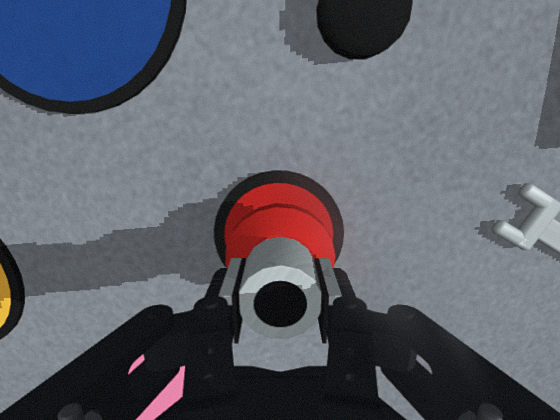

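View pics/d1s.png

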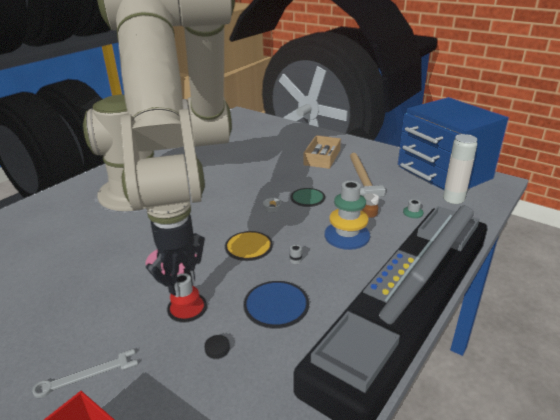

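The red cone is held upright with the pad concentric under it, centred at column 279 in the wrist view. The remaining stack is intact. I'll lower it.

arm_command:
  series:
    - {"dp": [0,0,-6],"delta_rot": [0,0,0],"jaw": 1}
    - {"dp": [0,0,-12],"delta_rot": [0,0,0],"jaw": 1}
    - {"dp": [0,0,-17],"delta_rot": [0,0,0],"jaw": 1}
    - {"dp": [0,0,-20],"delta_rot": [0,0,0],"jaw": 1}
    - {"dp": [0,0,-22],"delta_rot": [0,0,0],"jaw": 1}
    - {"dp": [0,0,-24],"delta_rot": [0,0,0],"jaw": 1}
    - {"dp": [0,0,-25],"delta_rot": [0,0,0],"jaw": 1}
    - {"dp": [0,0,-25],"delta_rot": [0,0,0],"jaw": 1}
    - {"dp": [0,0,-25],"delta_rot": [0,0,0],"jaw": 1}
  grip_force: 40

```text
clock: 9.28
tool_pos: [493.2, -262.4, 33.5]
tcp_rot: [3.141, -0.0, -0.0]
contact_force: [-1.9, 1.4, 2.8]
width: 33.7
```

Contact at 33.5, as expected. I'll release and rise.

arm_command:
  series:
    - {"dp": [0,0,0],"delta_rot": [0,0,0],"jaw": 0.1}
    - {"dp": [0,0,0],"delta_rot": [0,0,0],"jaw": -0.1}
    - {"dp": [0,0,0],"delta_rot": [0,0,0],"jaw": -0.5}
    - {"dp": [0,0,0],"delta_rot": [0,0,0],"jaw": -1}
    - {"dp": [0,0,0],"delta_rot": [0,0,0],"jaw": -1}
    - {"dp": [0,0,0],"delta_rot": [0,0,0],"jaw": -1}
    - {"dp": [0,0,20],"delta_rot": [0,0,0],"jaw": -1}
    - {"dp": [0,0,60],"delta_rot": [0,0,0],"jaw": -1}
    - {"dp": [0,0,110],"delta_rot": [0,0,0],"jaw": -1}
    - {"dp": [15,20,160],"delta_rot": [0,0,0],"jaw": -1}
    - {"dp": [30,70,210],"delta_rot": [0,0,0],"jaw": -1}
    - {"dp": [30,70,230],"delta_rot": [0,0,0],"jaw": -1}
    - {"dp": [30,70,230],"delta_rot": [0,0,0],"jaw": -1}
    - {"dp": [30,70,230],"delta_rot": [0,0,0],"jaw": -1}
  grip_force: 40

```text
clock: 11.02
tool_pos: [522.8, -192.6, 261.9]
tcp_rot: [-3.141, 0.002, -0.001]
contact_force: [-0.1, 0.2, -0.5]
width: 85.3
```

```bash
cat >> w.py <<'E'
def neck(i,img,z,xy,d):
    """steel top disc: find by projecting rough place, report nothing fancy"""
    pass
E
python3 - <<'E'
from w import *
i,img=look('e1')
for b in blobs(mask(img,'red',70,30),300):
    for zz in (5,13): ce,r,e=circ(cast(i,b,zz)); print('red',zz,b.mean(0).round(),ce.round(1),round(2*r,1),round(e,2))
E
```

```text
tcp [ 522.7 -192.6  261.8] [-3.14e+00  2.00e-03 -1.00e-03] F [ 0.3  0.1 -0.9] t 11.07 w 85.9
red 5 [332. 197.] [ 493.8 -261.9] 69.6 0.47
red 13 [332. 197.] [ 496.  -260.5] 68.2 0.46
```

View pics/e1.png

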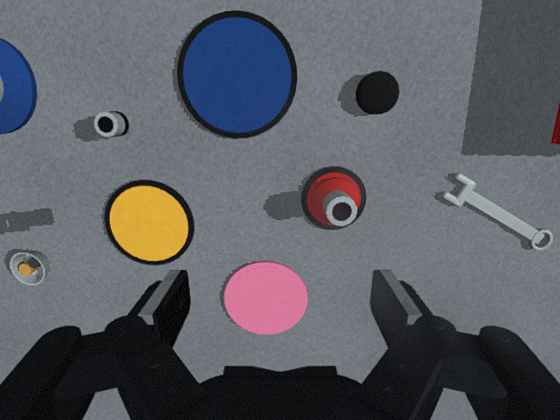

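Red stands on its pad, with the neck top at px (341,210). I'll check its centre at neck-top height.

```bash
cat >> w.py <<'E'
def steel(i,img,z,guess,d,dia_tol=8):
    # dark bore / steel rim of a neck top: grey low-sat bright disc near the projected guess
    p=proj(i,[[*guess,z]])[0]; s=proj(i,[[guess[0]+d/2,guess[1],z],[guess[0],guess[1]+d/2,z]]); rp=np.hypot(*(s-p).T).mean()
    x0,y0=(p-1.6*rp).astype(int).clip(0); x1,y1=(p+1.6*rp).astype(int)
    g=cv2.GaussianBlur(cv2.cvtColor(img,cv2.COLOR_RGB2GRAY)[y0:y1,x0:x1],(3,3),0)
    # dark bore: circular, concentric
    _,m=cv2.threshold(g,60,255,cv2.THRESH_BINARY_INV)
    for b in blobs(m,15):
        c,r,e=circ(cast(i,b+[x0,y0],z)); print('  bore',(b.mean(0)+[x0,y0]).round(),c.round(1),'d',round(2*r,1),round(e,2))
E
python3 - <<'E'
from w import *
i=robot.camera_info('wrist'); img=cv2.imread('pics/e1.png')[:,:,::-1].copy()
steel(i,img,55,(494,-262),36)
print(cast(i,[[341,209.5]],55))
for n in('top','scene'):
    k=robot.camera_info(n); im=robot.camera(n); cv2.imwrite(f'pics/e_{n}.png',im[:,:,::-1]); print(n); steel(k,im,55,(495,-261),36)
E
```

```text
bore [326. 225.] [ 487.9 -249.6] d 33.6 1.48
  bore [341. 211.] [ 492.2 -263. ] d 19.3 0.25
  bore [361. 200.] [ 504.5 -265.2] d 46.3 1.59
[[ 494.21239511 -262.40513711]]
top
scene
  bore [183. 288.] [ 495.8 -263.1] d 13.9 0.47
```

Red is within about 2 mm of its pad centre. Next is green.

arm_command:
  series:
    - {"dp": [10,30,0],"delta_rot": [0,0,0],"jaw": -1}
    - {"dp": [25,75,0],"delta_rot": [0,0,0],"jaw": -1}
    - {"dp": [42,125,0],"delta_rot": [0,0,0],"jaw": -1}
    - {"dp": [58,175,0],"delta_rot": [0,0,0],"jaw": -1}
    - {"dp": [75,225,-10],"delta_rot": [0,0,0],"jaw": -1}
    - {"dp": [92,275,-25],"delta_rot": [0,0,0],"jaw": -1}
    - {"dp": [106,320,-40],"delta_rot": [0,0,0],"jaw": -1}
    - {"dp": [115,348,-55],"delta_rot": [0,0,0],"jaw": -1}
    - {"dp": [117,354.5,-63],"delta_rot": [0,0,0],"jaw": -1}
    - {"dp": [117,354.5,-63],"delta_rot": [0,0,0],"jaw": -1}
    - {"dp": [117,354.5,-63],"delta_rot": [0,0,0],"jaw": -1}
  grip_force: 40

```text
clock: 12.55
tool_pos: [640.4, 160.9, 201.0]
tcp_rot: [3.141, -0.001, -0.002]
contact_force: [0.5, -0.1, 0.7]
width: 85.3
```

```bash
python3 - <<'E'
from w import *
i,img=look('f1')
for c,z in[('green',108),('yellow',58),('blue',8)]:
    for b in blobs(mask(img,c,70,30),300):
        for zz in (5,z):
            ce,r,e=circ(cast(i,b,zz)); print(c,zz,b.mean(0).round(),ce.round(1),round(2*r,1),round(e,2))
steel(i,img,150,(640,162),46)
E
```

```text
tcp [640.5 161.  201.1] [ 3.142e+00 -1.000e-03 -2.000e-03] F [ 0.2  0.1 -0.6] t 12.6 w 85.6
green 5 [202. 337.] [447.6 264.5] 87.4 0.49
green 108 [202. 337.] [530.6 231.9] 59.9 0.38
green 5 [278. 208.] [606.7 162.7] 110.6 0.75
green 108 [278. 208.] [640.2 162.1] 76.0 0.53
green 5 [ 86. 100.] [731.9 360.8] 53.8 0.7
green 108 [ 86. 100.] [726.3 298.4] 36.9 0.49
yellow 5 [442. 308.] [461.1 -19.8] 100.2 0.96
yellow 58 [442. 308.] [501.8   9. ] 83.8 0.82
yellow 5 [ 35. 280.] [516.3 455.6] 87.3 18.6
yellow 58 [ 35. 280.] [546.4 407.2] 73.8 15.37
yellow 5 [280. 176.] [626.5 161.2] 112.1 0.58
yellow 58 [280. 176.] [640.5 161.1] 94.1 0.52
blue 5 [278. 161.] [638.  161.7] 115.2 0.61
blue 8 [278. 161.] [638.7 161.7] 114.2 0.61
blue 5 [535. 189.] [ 640.1 -142.8] 125.9 0.49
blue 8 [535. 189.] [ 640.7 -140. ] 124.8 0.49
  bore [277. 238.] [639.5 162.1] d 27.2 0.14
  bore [238. 219.] [651.7 177.4] d 32.4 1.89
  bore [226. 186.] [673.  190.4] d 7.4 0.63
```

View pics/f1.png

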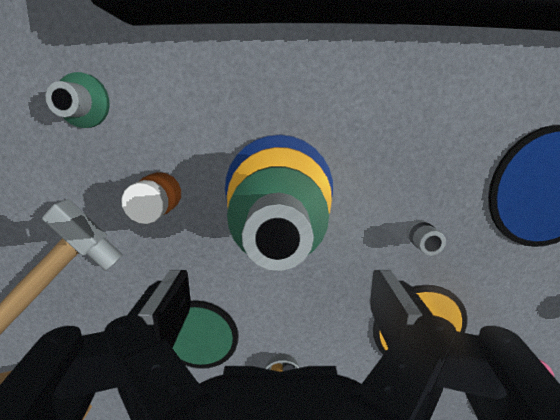

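The stack is undisturbed, with the green bore at px (277,238) giving (639.5,162.1). I'll descend and close on green.

arm_command:
  series:
    - {"dp": [0,1,-20],"delta_rot": [0,0,0],"jaw": -1}
    - {"dp": [0,1,-45],"delta_rot": [0,0,0],"jaw": -1}
    - {"dp": [0,1,-62],"delta_rot": [0,0,0],"jaw": -1}
    - {"dp": [0,1,-71],"delta_rot": [0,0,0],"jaw": -1}
    - {"dp": [0,1,-71],"delta_rot": [0,0,0],"jaw": -1}
    - {"dp": [0,1,-71],"delta_rot": [0,0,0],"jaw": -0.6}
    - {"dp": [0,1,-71],"delta_rot": [0,0,0],"jaw": -0.3}
    - {"dp": [0,1,-71],"delta_rot": [0,0,0],"jaw": -0.15}
    - {"dp": [0,1,-71],"delta_rot": [0,0,0],"jaw": 0}
    - {"dp": [0,1,-71],"delta_rot": [0,0,0],"jaw": 1}
    - {"dp": [0,1,-71],"delta_rot": [0,0,0],"jaw": 1}
    - {"dp": [0,1,-71],"delta_rot": [0,0,0],"jaw": 1}
    - {"dp": [0,1,-71],"delta_rot": [0,0,0],"jaw": 1}
    - {"dp": [0,1,-71],"delta_rot": [0,0,0],"jaw": 1}
  grip_force: 50

```text
clock: 14.35
tool_pos: [640.5, 163.0, 129.8]
tcp_rot: [3.142, -0.001, -0.0]
contact_force: [-1.1, -1.2, 5.0]
width: 43.7
```

arm_command:
  series:
    - {"dp": [0,0,3],"delta_rot": [0,0,0],"jaw": 1}
    - {"dp": [0,0,8],"delta_rot": [0,0,0],"jaw": 1}
    - {"dp": [0,0,18],"delta_rot": [0,0,0],"jaw": 1}
    - {"dp": [0,0,30],"delta_rot": [0,0,0],"jaw": 1}
    - {"dp": [-8,4,40],"delta_rot": [0,0,0],"jaw": 1}
    - {"dp": [-30,16,45],"delta_rot": [0,0,0],"jaw": 1}
    - {"dp": [-65,35,45],"delta_rot": [0,0,0],"jaw": 1}
    - {"dp": [-105,56,40],"delta_rot": [0,0,0],"jaw": 1}
    - {"dp": [-140,75,20],"delta_rot": [0,0,0],"jaw": 1}
    - {"dp": [-168,90,-5],"delta_rot": [0,0,0],"jaw": 1}
    - {"dp": [-185,98,-30],"delta_rot": [0,0,0],"jaw": 1}
    - {"dp": [-192.5,102,-52],"delta_rot": [0,0,0],"jaw": 1}
    - {"dp": [-192.5,102,-65],"delta_rot": [0,0,0],"jaw": 1}
    - {"dp": [-192.5,102,-70],"delta_rot": [0,0,0],"jaw": 1}
    - {"dp": [-192.5,102,-70],"delta_rot": [0,0,0],"jaw": 1}
    - {"dp": [-192.5,102,-70],"delta_rot": [0,0,0],"jaw": 1}
  grip_force: 50

```text
clock: 16.35
tool_pos: [448.3, 265.1, 59.9]
tcp_rot: [-3.141, -0.001, -0.0]
contact_force: [-0.7, -1.4, -2.9]
width: 43.8
```

```bash
python3 - <<'E'
from w import *
i,_=look('g1'); s=robot.camera('scene'); cv2.imwrite('pics/g1s.png',s[:,:,::-1])
E
```

```text
tcp [448.2 265.1  59.9] [-3.141e+00 -1.000e-03 -1.000e-03] F [ 0.   0.9 -2.2] t 16.4 w 43.6
```

View pics/g1.png

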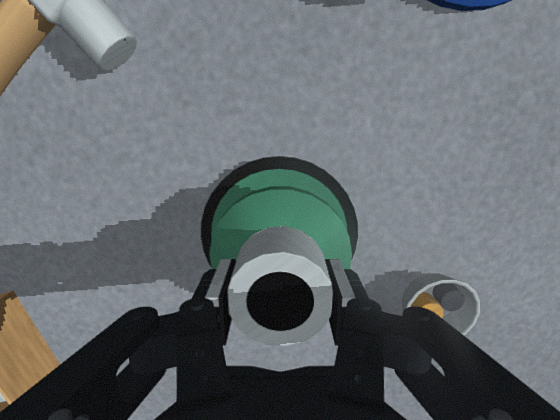

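View pics/g1s.png

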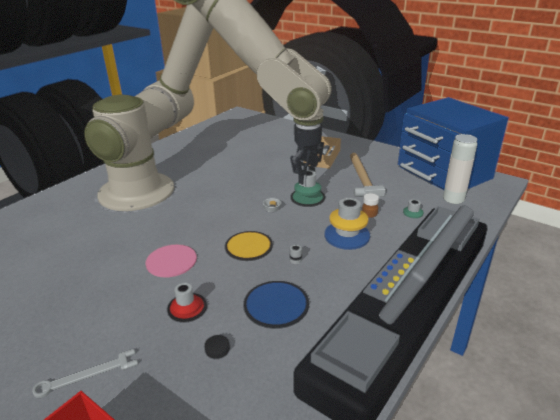

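Green is upright over its pad, centred at columns 279–281 in the wrist view. Red is standing, and yellow and blue are still stacked. I'll lower and release.

arm_command:
  series:
    - {"dp": [0,0,-6],"delta_rot": [0,0,0],"jaw": 1}
    - {"dp": [0,0,-12],"delta_rot": [0,0,0],"jaw": 1}
    - {"dp": [0,0,-17],"delta_rot": [0,0,0],"jaw": 1}
    - {"dp": [0,0,-20],"delta_rot": [0,0,0],"jaw": 1}
    - {"dp": [0,0,-22],"delta_rot": [0,0,0],"jaw": 1}
    - {"dp": [0,0,-24],"delta_rot": [0,0,0],"jaw": 1}
    - {"dp": [0,0,-25],"delta_rot": [0,0,0],"jaw": 1}
    - {"dp": [0,0,-25],"delta_rot": [0,0,0],"jaw": 1}
    - {"dp": [0,0,-25],"delta_rot": [0,0,0],"jaw": 1}
  grip_force: 50

```text
clock: 17.58
tool_pos: [447.8, 265.1, 34.9]
tcp_rot: [-3.142, -0.0, -0.0]
contact_force: [-3.7, -2.4, 5.4]
width: 43.3
```

arm_command:
  series:
    - {"dp": [0,0,0],"delta_rot": [0,0,0],"jaw": -0.1}
    - {"dp": [0,0,0],"delta_rot": [0,0,0],"jaw": -0.3}
    - {"dp": [0,0,0],"delta_rot": [0,0,0],"jaw": -0.6}
    - {"dp": [0,0,0],"delta_rot": [0,0,0],"jaw": -1}
    - {"dp": [0,0,0],"delta_rot": [0,0,0],"jaw": -1}
    - {"dp": [0,0,0],"delta_rot": [0,0,0],"jaw": -1}
    - {"dp": [0,0,20],"delta_rot": [0,0,0],"jaw": -1}
    - {"dp": [0,0,60],"delta_rot": [0,0,0],"jaw": -1}
    - {"dp": [0,0,110],"delta_rot": [0,0,0],"jaw": -1}
    - {"dp": [20,-5,150],"delta_rot": [0,0,0],"jaw": -1}
    - {"dp": [60,-25,180],"delta_rot": [0,0,0],"jaw": -1}
    - {"dp": [60,-25,190],"delta_rot": [0,0,0],"jaw": -1}
    - {"dp": [60,-25,190],"delta_rot": [0,0,0],"jaw": -1}
    - {"dp": [60,-25,190],"delta_rot": [0,0,0],"jaw": -1}
  grip_force: 50

```text
clock: 19.32
tool_pos: [506.7, 240.5, 223.3]
tcp_rot: [3.141, 0.002, 0.001]
contact_force: [0.4, -1.0, -0.7]
width: 85.2
```

```bash
python3 - <<'E'
from w import *
i,img=look('h1')
for c,z in[('green',5),('yellow',58),('blue',8)]:
    for b in blobs(mask(img,c,70,30),300):
            ce,r,e=circ(cast(i,b,z)); print(c,z,b.mean(0).round(),ce.round(1),round(2*r,1),round(e,2))
steel(i,img,55,(448,265),46); steel(i,img,100,(640.5,161),54)
E
```

```text
tcp [506.8 240.5 223.4] [3.141e+00 2.000e-03 1.000e-03] F [ 0.3 -0.8 -0.2] t 19.38 w 85.5
green 5 [259. 227.] [447.6 265.1] 87.7 0.49
yellow 58 [491. 220.] [477.2  21. ] 90.5 0.29
yellow 58 [ 71. 184.] [500.3 438.3] 96.5 13.16
yellow 58 [373.  49.] [639.5 161.6] 95.1 0.72
blue 8 [334.  73.] [637.6 162.4] 114.2 0.66
  bore [276. 263.] [447.3 253.5] d 44.8 0.96
  bore [256. 248.] [447.1 264.3] d 26.3 0.18
  bore [232. 238.] [458.9 269.2] d 65.3 2.24
  bore [328.  89.] [601.4 202. ] d 7.6 0.42
  bore [360.  64.] [626.8 172.5] d 32.3 0.9
  bore [386.  33.] [639.9 161.2] d 31.9 0.15
```

View pics/h1.png

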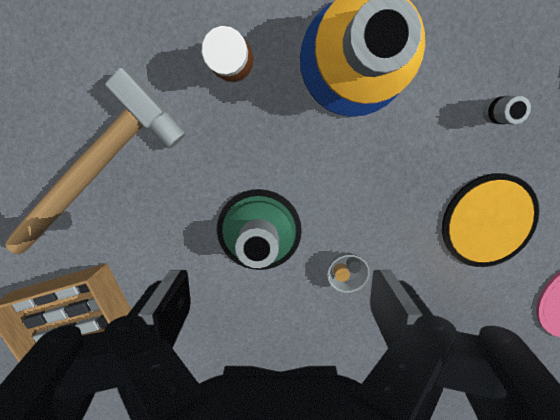

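Green is within about 1 mm of its pad centre, and the yellow bore at px (386,33) gives (640,161). I'll go for yellow.

arm_command:
  series:
    - {"dp": [15,-9,0],"delta_rot": [0,0,0],"jaw": -1}
    - {"dp": [50,-30,-10],"delta_rot": [0,0,0],"jaw": -1}
    - {"dp": [90,-54,-25],"delta_rot": [0,0,0],"jaw": -1}
    - {"dp": [120,-71,-45],"delta_rot": [0,0,0],"jaw": -1}
    - {"dp": [132.5,-78.5,-65],"delta_rot": [0,0,0],"jaw": -1}
    - {"dp": [132.5,-78.5,-90],"delta_rot": [0,0,0],"jaw": -1}
    - {"dp": [132.5,-78.5,-120],"delta_rot": [0,0,0],"jaw": -1}
    - {"dp": [132.5,-78.5,-138],"delta_rot": [0,0,0],"jaw": -1}
    - {"dp": [132.5,-78.5,-145],"delta_rot": [0,0,0],"jaw": -1}
    - {"dp": [132.5,-78.5,-145],"delta_rot": [0,0,0],"jaw": -1}
    - {"dp": [132.5,-78.5,-145],"delta_rot": [0,0,0],"jaw": -1}
  grip_force: 70

```text
clock: 20.75
tool_pos: [640.8, 161.7, 80.5]
tcp_rot: [-3.141, -0.002, -0.0]
contact_force: [0.1, 0.2, -0.3]
width: 85.1
```

```bash
python3 - <<'E'
from w import *
i,img=look('i1'); steel(i,img,100,(640.5,161),54)
E
```

```text
tcp [640.7 161.7  80.4] [-3.141e+00 -2.000e-03 -0.000e+00] F [-0.3 -0.7 -0.3] t 20.8 w 85.4
  bore [279. 383.] [569.2 161.3] d 84.2 8.0
  bore [376. 304.] [639.3 113.5] d 19.4 0.97
  bore [184. 297.] [642.7 212.5] d 27.9 1.54
  bore [280. 300.] [639.6 161.3] d 32.9 0.09
  bore [202. 208.] [679.5 189.1] d 8.2 0.61
```

View pics/i1.png

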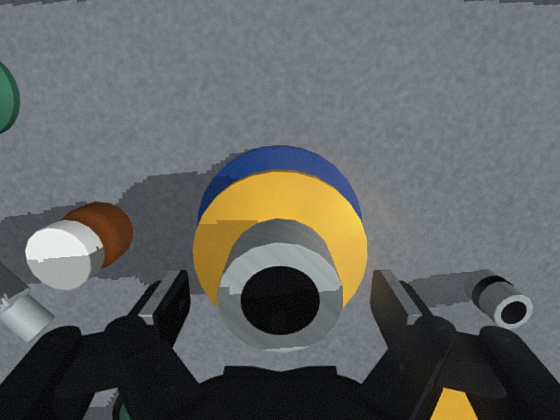

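The yellow neck is centred between the jaws, with the bore at (280,300). I'll close.

arm_command:
  series:
    - {"dp": [0,0,-1.5],"delta_rot": [0,0,0],"jaw": -0.6}
    - {"dp": [0,0,-1.5],"delta_rot": [0,0,0],"jaw": -0.4}
    - {"dp": [0,0,-1.5],"delta_rot": [0,0,0],"jaw": -0.3}
    - {"dp": [0,0,-1.5],"delta_rot": [0,0,0],"jaw": -0.2}
    - {"dp": [0,0,-1.5],"delta_rot": [0,0,0],"jaw": 1}
    - {"dp": [0,0,-1.5],"delta_rot": [0,0,0],"jaw": 1}
    - {"dp": [0,0,-1.5],"delta_rot": [0,0,0],"jaw": 1}
    - {"dp": [0,0,-1.5],"delta_rot": [0,0,0],"jaw": 1}
    - {"dp": [0,0,-1.5],"delta_rot": [0,0,0],"jaw": 1}
  grip_force: 70

```text
clock: 21.92
tool_pos: [640.4, 161.8, 78.3]
tcp_rot: [-3.141, -0.001, -0.0]
contact_force: [-2.2, 1.0, 5.3]
width: 51.3
```

arm_command:
  series:
    - {"dp": [0,0,3],"delta_rot": [0,0,0],"jaw": 1}
    - {"dp": [0,0,8],"delta_rot": [0,0,0],"jaw": 1}
    - {"dp": [0,0,18],"delta_rot": [0,0,0],"jaw": 1}
    - {"dp": [0,0,30],"delta_rot": [0,0,0],"jaw": 1}
    - {"dp": [-6,-6,42],"delta_rot": [0,0,0],"jaw": 1}
    - {"dp": [-25,-25,50],"delta_rot": [0,0,0],"jaw": 1}
    - {"dp": [-52,-52,50],"delta_rot": [0,0,0],"jaw": 1}
    - {"dp": [-82,-81,50],"delta_rot": [0,0,0],"jaw": 1}
    - {"dp": [-112,-111,45],"delta_rot": [0,0,0],"jaw": 1}
    - {"dp": [-140,-139,35],"delta_rot": [0,0,0],"jaw": 1}
    - {"dp": [-163,-162,20],"delta_rot": [0,0,0],"jaw": 1}
    - {"dp": [-177,-176,5],"delta_rot": [0,0,0],"jaw": 1}
    - {"dp": [-181,-179.5,-8],"delta_rot": [0,0,0],"jaw": 1}
    - {"dp": [-181,-179.5,-17],"delta_rot": [0,0,0],"jaw": 1}
    - {"dp": [-181,-179.5,-20],"delta_rot": [0,0,0],"jaw": 1}
    - {"dp": [-181,-179.5,-20],"delta_rot": [0,0,0],"jaw": 1}
    - {"dp": [-181,-179.5,-20],"delta_rot": [0,0,0],"jaw": 1}
  grip_force: 70

```text
clock: 24.05
tool_pos: [459.6, -17.7, 58.1]
tcp_rot: [3.141, -0.001, 0.0]
contact_force: [0.7, -0.3, -2.8]
width: 51.3
```

```bash
python3 - <<'E'
from w import *
i,_=look('j1'); s=robot.camera('scene'); cv2.imwrite('pics/j1s.png',s[:,:,::-1])
E
```

```text
tcp [459.5 -17.8  58.1] [ 3.141e+00 -1.000e-03  0.000e+00] F [ 0.6  0.8 -3.3] t 24.1 w 51.4
```

View pics/j1.png

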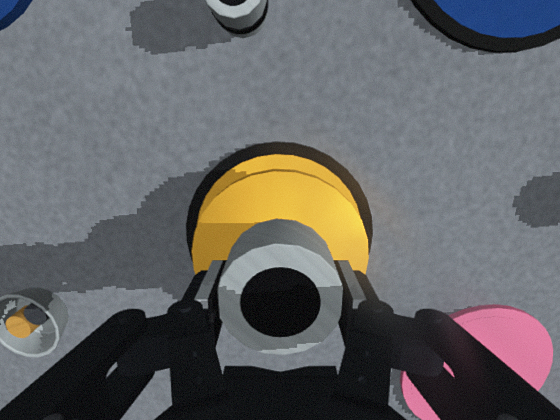

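View pics/j1s.png

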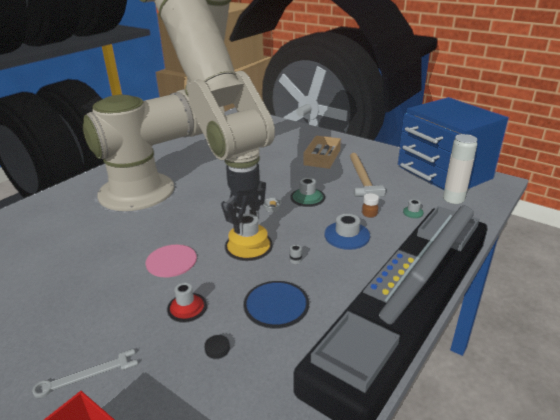

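Yellow is upright over its pad, centred at column 280, and blue hasn't moved. I'll lower it.

arm_command:
  series:
    - {"dp": [0,0,-6],"delta_rot": [0,0,0],"jaw": 1}
    - {"dp": [0,0,-12],"delta_rot": [0,0,0],"jaw": 1}
    - {"dp": [0,0,-17],"delta_rot": [0,0,0],"jaw": 1}
    - {"dp": [0,0,-20],"delta_rot": [0,0,0],"jaw": 1}
    - {"dp": [0,0,-22],"delta_rot": [0,0,0],"jaw": 1}
    - {"dp": [0,0,-24],"delta_rot": [0,0,0],"jaw": 1}
    - {"dp": [0,0,-25],"delta_rot": [0,0,0],"jaw": 1}
    - {"dp": [0,0,-25],"delta_rot": [0,0,0],"jaw": 1}
    - {"dp": [0,0,-25],"delta_rot": [0,0,0],"jaw": 1}
  grip_force: 70

```text
clock: 25.28
tool_pos: [459.3, -17.9, 33.3]
tcp_rot: [3.142, -0.0, -0.0]
contact_force: [-4.0, 0.2, 6.6]
width: 51.5
```

arm_command:
  series:
    - {"dp": [0,0,0],"delta_rot": [0,0,0],"jaw": -0.3}
    - {"dp": [0,0,0],"delta_rot": [0,0,0],"jaw": -0.5}
    - {"dp": [0,0,0],"delta_rot": [0,0,0],"jaw": -0.8}
    - {"dp": [0,0,0],"delta_rot": [0,0,0],"jaw": -1}
    - {"dp": [0,0,0],"delta_rot": [0,0,0],"jaw": -1}
    - {"dp": [0,0,0],"delta_rot": [0,0,0],"jaw": -1}
    - {"dp": [0,0,20],"delta_rot": [0,0,0],"jaw": -1}
    - {"dp": [0,0,60],"delta_rot": [0,0,0],"jaw": -1}
    - {"dp": [0,0,110],"delta_rot": [0,0,0],"jaw": -1}
    - {"dp": [20,15,150],"delta_rot": [0,0,0],"jaw": -1}
    - {"dp": [60,50,190],"delta_rot": [0,0,0],"jaw": -1}
    - {"dp": [90,80,210],"delta_rot": [0,0,0],"jaw": -1}
    - {"dp": [90,80,210],"delta_rot": [0,0,0],"jaw": -1}
    - {"dp": [90,80,210],"delta_rot": [0,0,0],"jaw": -1}
  grip_force: 70

```text
clock: 27.02
tool_pos: [548.6, 61.9, 242.0]
tcp_rot: [3.142, 0.002, -0.0]
contact_force: [-0.4, 0.9, 0.8]
width: 85.1
```

```bash
python3 - <<'E'
from w import *
i,img=look('k1')
for c,z in[('green',5),('yellow',5),('blue',8)]:
    for b in blobs(mask(img,c,70,30),300):
            ce,r,e=circ(cast(i,b,z)); print(c,z,b.mean(0).round(),ce.round(1),round(2*r,1),round(e,2))
steel(i,img,55,(459,-18),54); steel(i,img,50,(639,162),60)
E
```

```text
tcp [548.5  61.6 242. ] [ 3.142e+00  2.000e-03 -1.000e-03] F [ 0.1  0.5 -0.2] t 27.07 w 85.3
green 5 [127. 253.] [447.7 264.6] 87.5 0.49
green 5 [15. 21.] [726.9 354.7] 43.8 1.6
yellow 5 [340. 245.] [459.  -17.7] 106.0 0.56
blue 8 [190.  99.] [638.  161.3] 115.3 0.27
blue 8 [459.  99.] [ 639.9 -141.4] 125.3 0.27
  bore [327. 285.] [454.1   0. ] d 46.8 1.82
  bore [348. 267.] [458.4 -17.8] d 28.7 0.49
  bore [380. 267.] [455.1 -61.2] d 64.6 10.94
  bore [178.  99.] [638.  161.6] d 34.9 0.22
  bore [173. 112.] [634.5 155.9] d 89.5 3.61
```

View pics/k1.png

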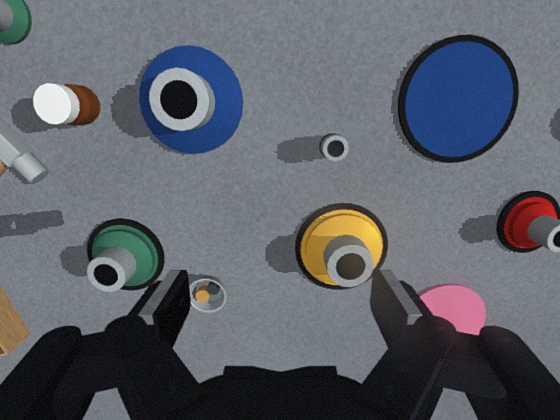

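Yellow is within about 1 mm of its pad centre, and the blue bore at px (178,99) gives (638,161.6). I'll go for blue.

arm_command:
  series:
    - {"dp": [15,17,-5],"delta_rot": [0,0,0],"jaw": -1}
    - {"dp": [42,47,-30],"delta_rot": [0,0,0],"jaw": -1}
    - {"dp": [70,78,-65],"delta_rot": [0,0,0],"jaw": -1}
    - {"dp": [86,96,-100],"delta_rot": [0,0,0],"jaw": -1}
    - {"dp": [89,99.5,-130],"delta_rot": [0,0,0],"jaw": -1}
    - {"dp": [89,99.5,-150],"delta_rot": [0,0,0],"jaw": -1}
    - {"dp": [89,99.5,-175],"delta_rot": [0,0,0],"jaw": -1}
    - {"dp": [89,99.5,-195],"delta_rot": [0,0,0],"jaw": -1}
    - {"dp": [89,99.5,-208],"delta_rot": [0,0,0],"jaw": -1}
    - {"dp": [89,99.5,-214],"delta_rot": [0,0,0],"jaw": -1}
    - {"dp": [89,99.5,-214],"delta_rot": [0,0,0],"jaw": -1}
    - {"dp": [89,99.5,-214],"delta_rot": [0,0,0],"jaw": -1}
  grip_force: 90

```text
clock: 28.58
tool_pos: [638.6, 161.7, 29.6]
tcp_rot: [-3.141, -0.001, -0.0]
contact_force: [0.1, 0.2, 0.2]
width: 85.4
```

```bash
python3 - <<'E'
from w import *
i,img=look('l1'); steel(i,img,50,(638,161.5),60)
E
```

```text
tcp [638.6 161.7  29.6] [-3.142e+00 -1.000e-03 -0.000e+00] F [ 0.3 -0.3  0.6] t 28.62 w 85.5
  bore [279. 300.] [637.8 161.7] d 36.4 0.1
  bore [265. 336.] [624.5 161.7] d 97.8 6.32
```

View pics/l1.png

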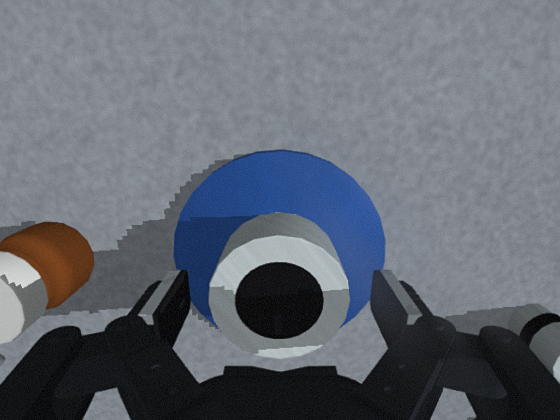

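The blue neck is centred, with the bore at (279,300), and the jar is clear of the left finger. I'll close.

arm_command:
  series:
    - {"dp": [0,0,-1.5],"delta_rot": [0,0,0],"jaw": -0.7}
    - {"dp": [0,0,-1.5],"delta_rot": [0,0,0],"jaw": -0.5}
    - {"dp": [0,0,-1.5],"delta_rot": [0,0,0],"jaw": -0.4}
    - {"dp": [0,0,-1.5],"delta_rot": [0,0,0],"jaw": -0.3}
    - {"dp": [0,0,-1.5],"delta_rot": [0,0,0],"jaw": 1}
    - {"dp": [0,0,-1.5],"delta_rot": [0,0,0],"jaw": 1}
    - {"dp": [0,0,-1.5],"delta_rot": [0,0,0],"jaw": 1}
    - {"dp": [0,0,-1.5],"delta_rot": [0,0,0],"jaw": 1}
    - {"dp": [0,0,-1.5],"delta_rot": [0,0,0],"jaw": 1}
  grip_force: 90

```text
clock: 29.75
tool_pos: [638.3, 162.0, 28.1]
tcp_rot: [-3.141, -0.0, -0.0]
contact_force: [-3.5, 1.4, 5.7]
width: 56.7
```

arm_command:
  series:
    - {"dp": [0,0,3],"delta_rot": [0,0,0],"jaw": 1}
    - {"dp": [0,0,9],"delta_rot": [0,0,0],"jaw": 1}
    - {"dp": [0,0,22],"delta_rot": [0,0,0],"jaw": 1}
    - {"dp": [0,0,45],"delta_rot": [0,0,0],"jaw": 1}
    - {"dp": [0,0,70],"delta_rot": [0,0,0],"jaw": 1}
    - {"dp": [0,-8,90],"delta_rot": [0,0,0],"jaw": 1}
    - {"dp": [0,-30,100],"delta_rot": [0,0,0],"jaw": 1}
    - {"dp": [1,-65,100],"delta_rot": [0,0,0],"jaw": 1}
    - {"dp": [1,-105,100],"delta_rot": [0,0,0],"jaw": 1}
    - {"dp": [1,-145,100],"delta_rot": [0,0,0],"jaw": 1}
    - {"dp": [1,-185,100],"delta_rot": [0,0,0],"jaw": 1}
    - {"dp": [2,-225,100],"delta_rot": [0,0,0],"jaw": 1}
    - {"dp": [2,-260,95],"delta_rot": [0,0,0],"jaw": 1}
    - {"dp": [2,-288,80],"delta_rot": [0,0,0],"jaw": 1}
    - {"dp": [2,-302,62],"delta_rot": [0,0,0],"jaw": 1}
    - {"dp": [2,-304.5,45],"delta_rot": [0,0,0],"jaw": 1}
    - {"dp": [2,-304.5,34],"delta_rot": [0,0,0],"jaw": 1}
    - {"dp": [2,-304.5,30],"delta_rot": [0,0,0],"jaw": 1}
    - {"dp": [2,-304.5,30],"delta_rot": [0,0,0],"jaw": 1}
    - {"dp": [2,-304.5,30],"delta_rot": [0,0,0],"jaw": 1}
  grip_force: 90

```text
clock: 32.25
tool_pos: [640.6, -142.6, 58.0]
tcp_rot: [3.141, -0.001, 0.0]
contact_force: [-0.6, 0.7, -7.6]
width: 57.3
```

```bash
python3 - <<'E'
from w import *
i,_=look('m1'); s=robot.camera('scene'); cv2.imwrite('pics/m1s.png',s[:,:,::-1])
E
```

```text
tcp [ 640.6 -142.7   58. ] [ 3.141e+00 -1.000e-03  0.000e+00] F [ 0.  -0.3 -7.9] t 32.3 w 56.9
```

View pics/m1.png

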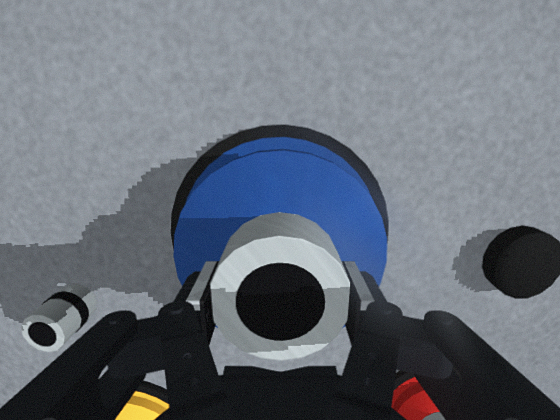

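View pics/m1s.png

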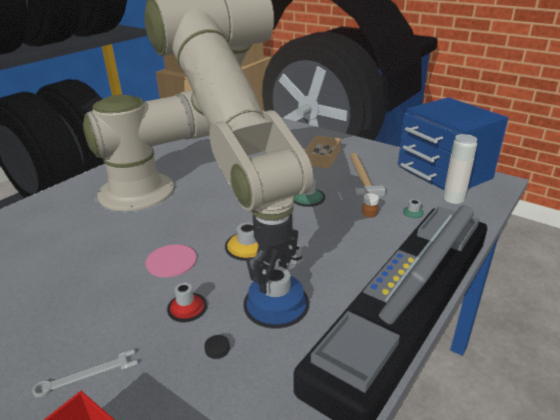

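Blue is upright and concentric over its pad (column 280), and the socket is clear. I'll lower it.

arm_command:
  series:
    - {"dp": [0,0,-6],"delta_rot": [0,0,0],"jaw": 1}
    - {"dp": [0,0,-12],"delta_rot": [0,0,0],"jaw": 1}
    - {"dp": [0,0,-17],"delta_rot": [0,0,0],"jaw": 1}
    - {"dp": [0,0,-20],"delta_rot": [0,0,0],"jaw": 1}
    - {"dp": [0,0,-22],"delta_rot": [0,0,0],"jaw": 1}
    - {"dp": [0,0,-24],"delta_rot": [0,0,0],"jaw": 1}
    - {"dp": [0,0,-25],"delta_rot": [0,0,0],"jaw": 1}
    - {"dp": [0,0,-25],"delta_rot": [0,0,0],"jaw": 1}
    - {"dp": [0,0,-25],"delta_rot": [0,0,0],"jaw": 1}
  grip_force: 90

```text
clock: 33.48
tool_pos: [640.4, -142.9, 33.1]
tcp_rot: [3.141, -0.001, -0.0]
contact_force: [-4.4, 0.9, 3.9]
width: 56.7
```

arm_command:
  series:
    - {"dp": [0,0,0],"delta_rot": [0,0,0],"jaw": -0.4}
    - {"dp": [0,0,0],"delta_rot": [0,0,0],"jaw": -0.6}
    - {"dp": [0,0,0],"delta_rot": [0,0,0],"jaw": -0.8}
    - {"dp": [0,0,0],"delta_rot": [0,0,0],"jaw": -1}
    - {"dp": [0,0,0],"delta_rot": [0,0,0],"jaw": -1}
    - {"dp": [0,0,0],"delta_rot": [0,0,0],"jaw": -1}
    - {"dp": [0,0,20],"delta_rot": [0,0,0],"jaw": -1}
    - {"dp": [0,0,60],"delta_rot": [0,0,0],"jaw": -1}
    - {"dp": [0,0,110],"delta_rot": [0,0,0],"jaw": -1}
    - {"dp": [-10,20,160],"delta_rot": [0,0,0],"jaw": -1}
    - {"dp": [-30,60,210],"delta_rot": [0,0,0],"jaw": -1}
    - {"dp": [-60,100,250],"delta_rot": [0,0,0],"jaw": -1}
    - {"dp": [-80,140,290],"delta_rot": [0,0,0],"jaw": -1}
    - {"dp": [-80,142,300],"delta_rot": [0,0,0],"jaw": -1}
    - {"dp": [-80,142,300],"delta_rot": [0,0,0],"jaw": -1}
    - {"dp": [-80,142,300],"delta_rot": [0,0,0],"jaw": -1}
  grip_force: 90

```text
clock: 35.48
tool_pos: [560.2, -1.7, 330.9]
tcp_rot: [-3.141, 0.002, -0.001]
contact_force: [1.1, -1.1, 0.1]
width: 85.4
```

```bash
python3 - <<'E'
from w import *
i,img=look('n1')
for c,z in[('red',5),('green',5),('yellow',5),('blue',5)]:
    for b in blobs(mask(img,c,70,30),300):
            ce,r,e=circ(cast(i,b,z)); print(c,z,b.mean(0).round(),ce.round(1),round(2*r,1),round(e,2))
for g,d in[((493,-262),36),((448,265),46),((459,-18),54),((640,-143),60)]: print(g); steel(i,img,55,g,d)
print('socket',cast(i,[[0,0]],38)[0][:0])
cv2.imwrite('pics/n1t.png',robot.camera('top')[:,:,::-1]);cv2.imwrite('pics/n1s.png',robot.camera('scene')[:,:,::-1])
E
```

```text
tcp [560.3  -1.7 330.8] [-3.141e+00  3.000e-03 -1.000e-03] F [ 0.3  0.2 -0.4] t 35.52 w 85.5
red 5 [446. 210.] [ 493.8 -262.2] 70.5 0.55
green 5 [115. 236.] [447.5 264.6] 87.8 0.67
green 5 [19. 46.] [731.1 359.8] 53.7 0.93
yellow 5 [290. 231.] [458.8 -17.8] 106.3 0.41
blue 5 [380. 110.] [ 640.1 -143.1] 126.3 0.33
(493, -262)
  bore [448. 230.] [ 481.1 -240.5] d 16.0 1.27
  bore [466. 222.] [ 492.4 -263.3] d 18.9 0.36
  bore [471. 205.] [ 517.9 -266.9] d 9.9 1.29
(448, 265)
  bore [113. 264.] [428.9 241.4] d 12.3 1.43
  bore [ 96. 252.] [447.2 264. ] d 25.1 0.36
  bore [ 86. 233.] [476.8 273.3] d 17.2 1.68
(459, -18)
  bore [290. 260.] [471.8 -16.5] d 91.0 1.68
  bore [292. 245.] [458.9 -18.6] d 30.2 0.3
(640, -143)
  bore [392. 110.] [ 640.5 -143.7] d 34.5 0.29
  bore [387. 109.] [ 639.8 -137.4] d 95.0 4.83
socket []
```

View pics/n1.png

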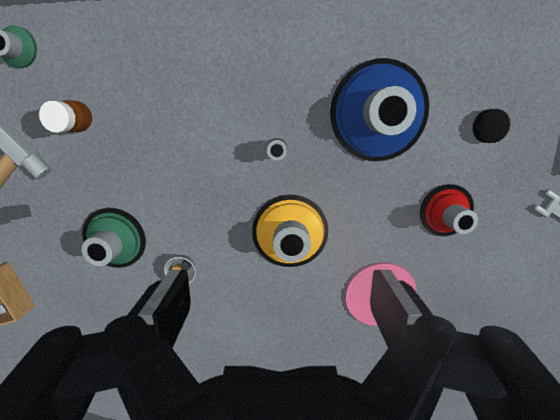

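View pics/n1s.png

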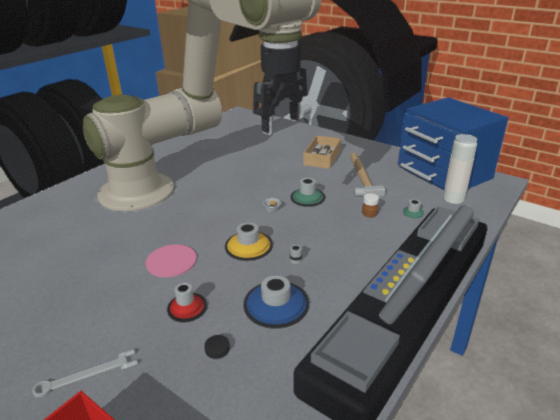

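View pics/n1t.png

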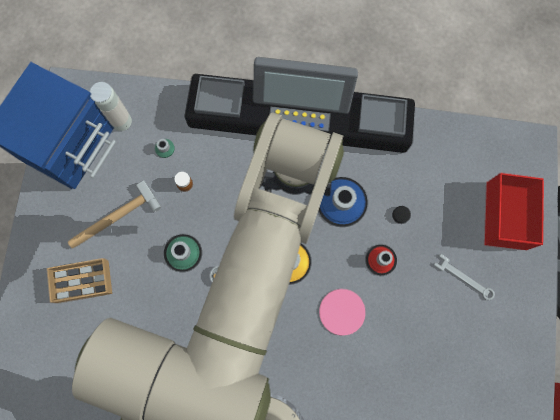

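All four cones stand centred on their pads to within 2 mm in the wrist view. The jar at px (183,180) in the top view and the socket at (296,253) in the scene view look unmoved. I'll hand in the job.

```bash
python3 -c "
from cell import robot
print(robot.finish_job()); print(robot.read_state()['clock'])"
```

```text
the job is handed in; nothing more can be done
None
the job is handed in; nothing more can be done
```

I took the stack apart in order (red, green, yellow, blue) and stood each cone upright on the pad of its own colour. I handed the job in at about 35.6 s on the robot's clock; finishing gives no verdict, so I don't know how it was judged.

- **Cone positions:** the last wrist picture puts each cone's centre within about 2 mm of its pad centre (red 1.8, green 0.7, yellow 0.8, blue 0.7). The fixed cameras' pad positions differ from the wrist camera's by up to about 4 mm, still well inside the 12 mm limit.
- **Bystanders:** the jar and socket look unmoved in the final pictures. I compared them by eye and did not measure them a second time. The pink pad and the small green cone were never touched.
- **Gripper:** it ended open and clear of everything, with no contact force.
- **Things that went wrong or looked odd:** one move call was refused for missing fields, so the arm did not move. The upward force while gripping was 3–6 N for every cone, probably from the pads swinging forward as they close or a fingertip brushing the foot. It did not shift anything that I could see.

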